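# Tighten the castle nut and line its slot up for the cotter pin

### The arm

A 6-joint arm with a two-finger parallel gripper is mounted at the origin on a cart in front of the work surface, level with it; the furniture and walls round the work are solid. World frame = base frame: x ahead of the robot, y to its left, z up, the work surface at z = 0. Lengths are in mm, angles in rad, forces in N, time in s.
With the tool pointing down it reaches from about 275 to 750 mm from the base axis. Payload 10.2 kg.
Tool frame: the origin (TCP) lies at the very end of the fingers, on their centre line; the grasp point (between the pads) lies 19 mm behind it (ctrl.hold_point_z is the distance from the TCP to the grasp point, in mm); z points along the fingers, y is the direction in which the jaws open and shut (so a half turn about z gives the same grasp; the last joint's range is limited). The gripper opens to 85 mm and grips with 20 to 120 N. Pads are 22 mm wide; open, the fingers measure 114 mm over their backs; the gripper's body (76 mm by 85 mm) begins 54 mm behind the grasp point. The pads swing forward as they close: fully open they stand 13 mm farther back than shut.
Start: joints at [0.912, 0.313, 1.498, -0, 1.331, -0.223], TCP at [221.634, 475.93, 231.294] pointing down, gripper open.
Joint ranges: [-2.94, 2.94], [-0.97, 2.17], [0.19, 2.56], [-1.23, 4.37], [0.02, 3.11], [-2.88, 2.88]. Speed limits (rad/s): [2.39, 2.39, 3.01, 3.14, 3.14, 3.14].

### API

Orientations are given as a unit quaternion [w, x, y, z].
In Python, from rig import readout, cams, workorder, spotter, ctrl gives the robot as it stands.
- The arm moves only by the tool step_arm, never from a script. Its argument "plan" is text: rows parted by semicolons, each of 5 numbers parted by spaces: the shift along the tool's x, y, z in cm, then the turn about the tool's z in degrees, then the opening in per cent of the stroke, from 0 (shut) to 100 (fully open). In form: x y z twist gripper; .... A call has 1 to 10 rows; each row is the pose to reach, as a shift and turn from the pose commanded when the call began, along the tool's axes at that moment; what a row does not reach only later rows make up. A row lasts 1/10 s, in which the tool goes at most 50 mm and 8.59 degrees, less where a joint would pass 70% of its speed; a pose out of reach is approached as far as the arm can. A call with a gripper value outside its range is refused whole. The fingers move at their own pace and stop on an object; "grip_force" is the grip in N (left out, the last holds). Time passes only in rows, so rows that repeat a pose let the fingers close. It gives the time, the measured TCP pose, the force and the opening at its end, in the units of the state.
- readout.sense(): the state, without advancing time (a new reading comes with each control period).
- cams.capture(name): name is "scene" or "top" or "wrist"; returns (picture, depth): 384x512x3 uint8, red, green, blue; 384x512 float32, mm along the optical axis (not along the pixel's ray), 0 where there is no reading.
- cams.camera_info(name): a dict with "vfov" (degrees; the focal length in pixels is half the picture's height over the tangent of half this angle, whatever the lens; pixels are square), "cx", "cy" (the principal point, pixels), "k1" (the pictures are not rectified: a ray, as slopes to the right and down, at radius r is drawn at 1 + k1 r^2 times it, then the intrinsics apply), "rvec" (rotation vector, rad) and "tvec" (3), from world to camera coordinates, as OpenCV has them. Camera axes: x right, y down, z forward; pixel columns grow to the right and rows downward; lengths in mm; the calibration is good to about 2 mm. A picture is of the moment at which its call begins: read the wrist's pose just before it. camera_info takes no time and is no camera call; for the wrist camera it gives the pose at the moment of the call.
- workorder.finish_job(): hands the job in, once; it reports no verdict.
Trained networks look in the newest picture that a camera, given by its name, has taken for a name from the list of things; names that differ only in an ending like _2 or _b are one class to them, and where a whole thing is asked for, a point or a joint stands for the part that bears it (a point fixed in the world has none). Each returns a list of dicts, best first, with "conf" (0 to 1); they miss things now and then, are a little off and sometimes report something else, mostly with a low value. They report only what shows in the picture. A call takes as long as a camera call. They do not tell look-alikes from the thing itself.
- spotter.regions_of(camera, target): "pixels" (384x512 bool, what is visible of it) and "extent" ([centre column, centre row, width, height] in pixels, round what is visible of it).
The state is a dict: "time_s": time; "joints": joint angles; "dq": joint speeds; "tau": joint torques, N m; "eef_pos": TCP position; "ee_rot": TCP orientation; "force": force on the tool from outside, world axes, zero at the start; "wrist_torque": the same for the moment, N m; "grip_width": opening from 0.0 (shut) to 1.0 (fully open).
Only numpy, scipy, OpenCV 4.12 (cv2) and the standard library are available. Lean on these libraries where they do the work, as an engineer would, in place of code of your own. Each camera call takes 0.05 s, during which the arm holds its last target. There are 200 camera calls.

### The job

One of the two clamping cells has its cotter pin fitted already: leave that one alone. On the cell without a pin, tighten the castle nut clockwise (seen from above) and stop where the next slots (less than one slot spacing on) come into line with the cotter hole, whose direction is shown by the white line across the end of the stud; do not turn it well past the hole. Let go of the nut when it is lined up.

Things in the scene. Friction and masses are not known exactly. Their poses are not given: they have to be found in the camera images.
- castle_nut (a joint): Angle (rad) of the nut on the cell without a pin; grows as it turns clockwise seen from above (tightening). Starts loose, 0.25 to 0.65. At 1.047 it is tight and a pair of slots lies in line with the cotter hole: the first line-up met clockwise. Stiff (0.25 N m at first, 0.35 at 1.047, spring washer), stays where left, stops at 1.6. It neither rises nor sinks.
- nut_center (a point): Centre of that nut's hexagon, on its axis, 75 mm above the table; turns with the nut. Plain steel, 50 mm across flats, 58 across corners, 62 to 88 mm above the table. On it a round castle, 46 mm wide, top at 100 mm, with six 11 mm slots, one over the middle of each flat. x axis: level, square to a flat and along a slot (as are 60 and 120 degrees from it); z up.
- open_cell: Clamping cell without a pin, fixed to the table: round aluminium flange 104 mm wide, 18 high (screws to 22), neck 42 mm wide up to 58, washers 47 wide up to 62, then the nut; a dark stud 26 mm wide passes through it and ends at 106 mm. Origin: centre of the underside. x axis: along the cotter hole and the white line (22 x 2.6 mm) on the stud's end; z up.
- pinned_cell: The same cell with its nut lined up and a 4 mm steel cotter pin through slots and stud, 95 mm above the table, an eye at one side and two bent legs at the other, 40 mm from the axis at most. Fixed; not to be touched. Origin: centre of the underside; x axis along the pin.
There are look-alikes about, which are no part of the job. What is shaped like the open_cell but green is not meant.

How it is judged (in metres and radians):
At the end, for the whole second after the job is handed in: The nut on the cell without a pin has been turned clockwise to its first line-up (joint 1.047), within 10 degrees (0.175 rad) either way, and rests there (value of joint castle_nut between 0.872 and 1.222 rad and velocity of joint castle_nut between -0.05 and 0.05 rad/s); the robot touches nothing.
It fails at once if the nut is turned more than 20 degrees past the line-up (value of joint castle_nut above 1.396 rad).
It fails at once if the robot presses on the cell that is already pinned (more than 2 N) (contact force between any of the fingers, the arm and pinned_cell above 2 N).
It also fails if it takes over 38 s, if anything falls off the work surface, if the arm or the gripper's body presses on something with over 40 N, if the wrist force passes 120 N, or if a joint passes its speed limit or range.

## Working session

There is one attempt and no reset: what is moved stays moved. The work goes in short steps, Python scripts to look and compute and a tool call to move; the robot and the scene stay as the last step left them, time stands still between calls to the robot, and variables do not carry over. Pictures are saved under pics/ and viewed, about 8 in all and at most 12, crops included, and the job is handed in when it is done.

Besides the shell and the picture viewer there is one more tool, called as a command line: name --argument value ..., lists and objects as JSON in quotes. step_arm: Moves the arm, as the interface text tells. Its arguments: {"type":"object","properties":{"plan":{"type":"string"},"grip_force":{"type":"number"}},"required":["plan"]}

```bash
mkdir -p pics; cat > h.py <<'E'
import numpy as np, cv2
from rig import readout, cams, workorder, spotter, ctrl
def K(ci):
    f=192/np.tan(np.radians(ci['vfov'])/2)
    return f,ci['cx'],ci['cy'],ci['k1']
def w2p(P,ci):
    f,cx,cy,k=K(ci);R=cv2.Rodrigues(np.array(ci['rvec'],float))[0]
    c=np.atleast_2d(P)@R.T+np.array(ci['tvec']);s=c[:,:2]/c[:,2:]
    s=s*(1+k*(s**2).sum(1,keepdims=True));return s*f+[cx,cy]
def ray(uv,ci):
    f,cx,cy,k=K(ci);d=(np.atleast_2d(uv)-[cx,cy])/f;s=d.copy()
    for _ in range(20): s=d/(1+k*(s**2).sum(1,keepdims=True))
    R=cv2.Rodrigues(np.array(ci['rvec'],float))[0]
    v=np.c_[s,np.ones(len(s))]@R; o=-R.T@np.array(ci['tvec']).ravel();return o,v
def onz(uv,z,ci):
    o,v=ray(uv,ci);return o+v*((z-o[2])/v[:,2:])
def save(n,im,s=1):
    cv2.imwrite('pics/'+n,cv2.resize(im[:,:,::-1],None,fx=s,fy=s,interpolation=cv2.INTER_CUBIC))
E
python3 - <<'E'
from h import *
print(readout.sense())
ims=[]
for c in['top','scene']:
    im,d=cams.capture(c);ci=cams.camera_info(c);print(c,ci)
    save(c+'1.png',im,1.5)
    np.savez(c+'1.npz',im=im,d=d)
    for t in['open_cell','castle_nut','pinned_cell']:
        for r in spotter.regions_of(c,t): print(t,r['conf'],r['extent'],onz([r['extent'][:2]],80,ci))
E
```

```text
{'time_s': 0.0, 'joints': array([ 9.11590926e-01,  3.13464927e-01,  1.49842318e+00,  7.79921635e-08,
        1.33097292e+00, -2.23373134e-01]), 'dq': array([ 4.28739502e-04, -7.55664846e-05,  1.17353428e-03, -5.07459154e-04,
        4.78006356e-04,  2.23055216e-04]), 'tau': array([-1.34139569e-03, -4.12260926e+01, -2.59744745e+01, -2.37601716e-04,
        4.01241836e-03, -1.84146040e-05]), 'eef_pos': array([221.48126357, 475.72507622, 230.7326639 ]), 'ee_rot': array([-2.70897333e-04,  2.16195476e-01,  9.76349893e-01, -5.73413191e-04]), 'force': array([ 0.55764611,  1.30727336, -0.24161746]), 'wrist_torque': array([ 0.01142274, -0.01736756,  0.01857801]), 'grip_width': 0.996799039595173}
top {'vfov': 49.17275625881163, 'cx': 255.27931987363337, 'cy': 190.00886194466796, 'k1': -0.08599264082916995, 'rvec': array([ 1.89050403, -2.31535017,  0.24711342]), 'tvec': array([-75.75369342, 478.96364907, 819.37585651])}
open_cell 0.81 [325.0, 219.4, 46.2, 48.2] [[ 361.88734805 -292.40035734   80.        ]]
open_cell 0.58 [172.2, 190.2, 48.4, 44.5] [[481.30822514  -4.63526392  80.        ]]
cast
[... 227 characters left out ...]
86 -292.20699242   80.        ]]
scene {'vfov': 54.806743764467214, 'cx': 257.6585865602194, 'cy': 195.0846244090903, 'k1': -0.12431565529085131, 'rvec': array([ 1.86085498, -1.06330165,  0.63465393]), 'tvec': array([-386.2789387 ,  214.9317914 ,  613.58484179])}
open_cell 0.72 [292.1, 249.5, 46.9, 63.2] [[ 314.12202728 -335.22846793   80.        ]]
open_cell 0.7 [206.4, 183.1, 38.7, 47.8] [[444.08963824 -44.26911085  80.        ]]
castle_nut 0.95 [292.1, 230.9, 32.7, 30.6] [[ 367.47363454 -309.56320957   80.        ]]
castle_nut 0.51 [203.8, 170.4, 25.6, 19.5] [[498.02850712   5.09701951  80.        ]]
pinned_cell 0.83 [319.1, 210.6, 43.2, 52.9] [[ 465.27318306 -326.25970661   80.        ]]
```

```bash
python3 - <<'E'
from h import *
a=np.load('top1.npz')['im'];b=np.load('scene1.npz')['im']
A=cv2.resize(a[110:270,130:370],(800,533),interpolation=cv2.INTER_CUBIC)
save('topc.png',A);B=b[140:300,170:370]
E
```

```text
(no output)
```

View pics/scene1.png

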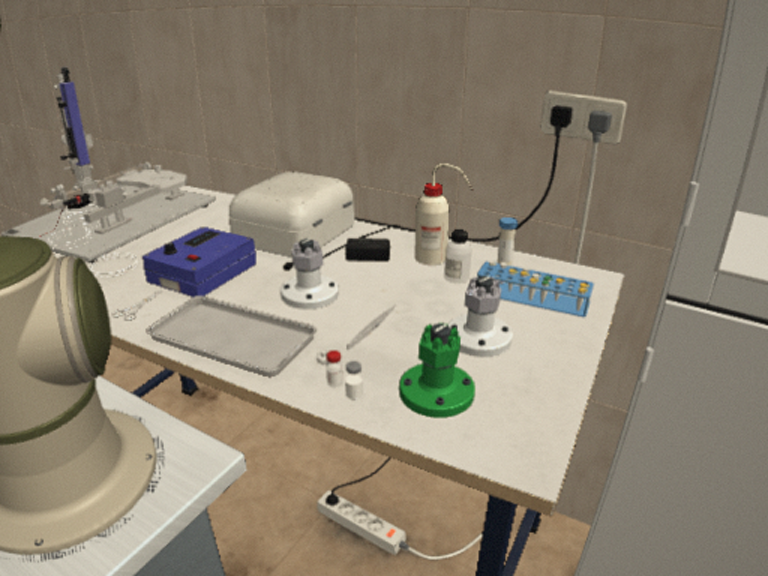

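View pics/topc.png

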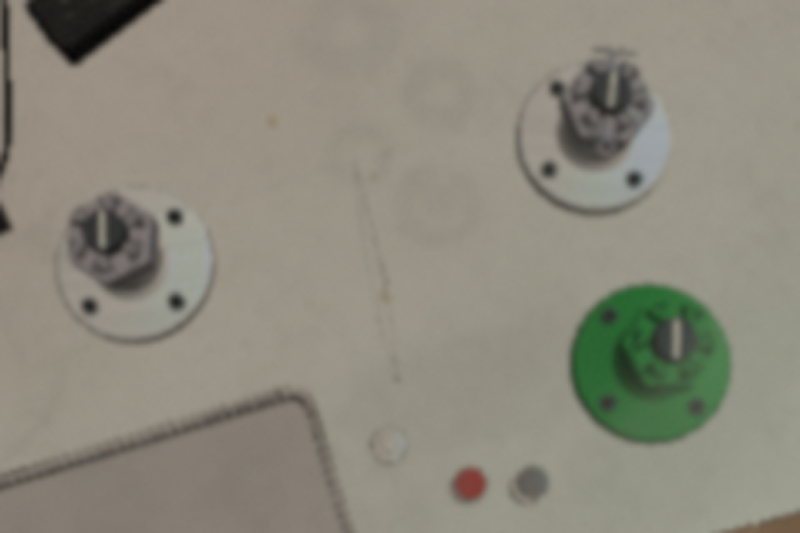

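Candidates (top picture): the white cell at about (161,180) has no pin. The white one at (312,137) has a pin through its castle, and the green one at (330,213) is a look-alike. The left white cell is therefore the one meant. I'll work out its position and the move to look at it from close up.

```bash
cat >> h.py <<'E'
from scipy.spatial.transform import Rotation as Ro
def tool():
    s=readout.sense();q=s['ee_rot'];return np.array(s['eef_pos']),Ro.from_quat([q[1],q[2],q[3],q[0]]).as_matrix(),s
E
python3 - <<'E'
from h import *
# white line centre, crop px->full
for n,px in[('open',(103,230)),('pin',(611,92))]:
    uv=np.array([[130+px[0]*.3,110+px[1]*.3]])
    print(n,onz(uv,106,cams.camera_info('top')))
p,R,s=tool();ci=cams.camera_info('wrist');o,v=ray([[256,192]],ci)
print(R.round(3),'cam in tool',R.T@(o-p),'axis',R.T@v[0],ci['vfov'])
t=np.array([500,5,231]);print(R.T@(t-p))
E
```

```text
open [[501.40910903   9.59957753 106.        ]]
pin [[ 524.50095483 -303.36665143  106.        ]]
[[-0.907  0.422 -0.   ]
 [ 0.422  0.907 -0.   ]
 [ 0.    -0.    -1.   ]] cam in tool [  85.07210372    0.41802412 -143.63617558] axis [-0.32336794 -0.00847571  0.94627446] 60.50067889062998
[-4.51152840e+02 -3.09349546e+02  2.60634309e-01]
```

step_arm --plan "-45 -30.5 0 0 100;-45 -30.5 0 0 100;-45 -30.5 0 0 100;-45 -30.5 0 0 100;-45 -30.5 0 0 100;-45 -30.5 0 0 100;-45 -30.5 0 0 100;-45 -30.5 0 0 100;-45 -30.5 0 0 100;-45 -30.5 0 0 100"

```text
time_s: 1.4
eef_pos: [479.1, 44.9, 231.5]
ee_rot: [0.0, 0.216, 0.976, 0.0]
force: [-0.2, 1.4, -0.2]
grip_width: 0.998
```

step_arm --plan "0 0 0 0 100;0 0 0 0 100;0 0 0 0 100"

```text
time_s: 1.7
eef_pos: [478.0, 47.6, 231.3]
ee_rot: [-0.0, 0.216, 0.976, 0.0]
force: [0.9, -0.2, 0.0]
grip_width: 1.001
```

step_arm --plan "-3.7 -2.5 0 0 100;-3.7 -2.5 0 0 100;-3.7 -2.5 0 0 100"

```text
time_s: 2.0
eef_pos: [501.1, 9.4, 231.3]
ee_rot: [-0.0, 0.216, 0.976, 0.0]
force: [0.3, 0.0, -0.6]
grip_width: 1.002
```

```bash
python3 - <<'E'
from h import *
p,R,s=tool();ci=cams.camera_info('wrist');im,d=cams.capture('wrist')
np.savez('w1.npz',im=im,d=d,p=p,R=R,**{k:ci[k] for k in ci})
for r in spotter.regions_of('wrist','castle_nut'): print(r['conf'],r['extent'],onz([r['extent'][:2]],88,ci))
# rectified top views: world plane z at 4 px/mm, axes: right=+x, up=+y
def top(z,c,h=45,s=6):
    g=np.arange(-h,h,1/s);X,Y=np.meshgrid(c[0]+g,c[1]-g)
    uv=w2p(np.c_[X.ravel(),Y.ravel(),np.full(X.size,z)],ci).astype(np.float32).reshape(*X.shape,2)
    return cv2.remap(im,uv[...,0],uv[...,1],cv2.INTER_CUBIC)
c=(501.4,9.6)
A=np.hstack([cv2.resize(top(z,c),(400,400)) for z in(100,88)])
save('w1.png',A); save('w1raw.png',im,1.5)
E
```

```text
0.83 [258.2, 174.4, 57.9, 60.9] [[497.57408312  10.94340269  88.        ]]
```

View pics/w1raw.png

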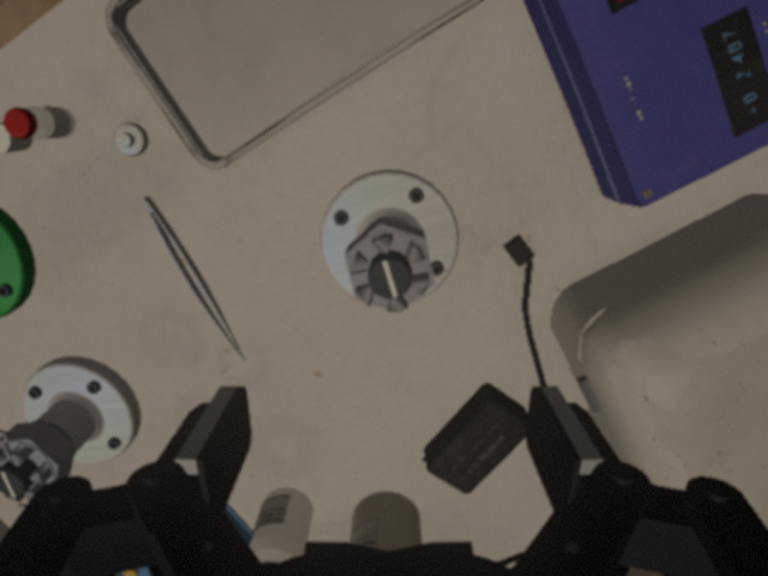

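View pics/w1.png

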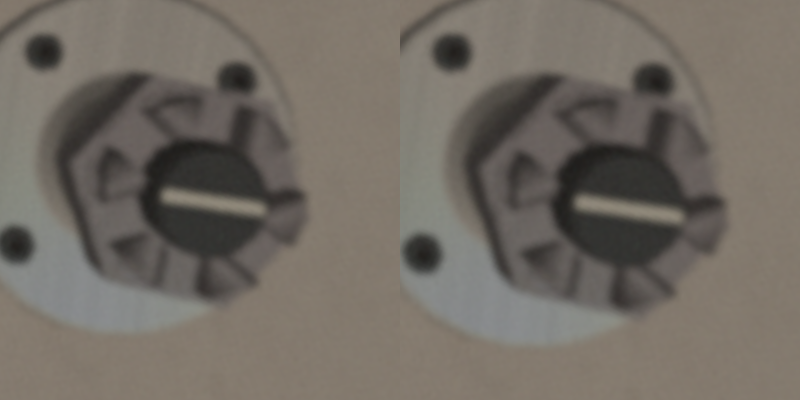

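The wrist view shows the open cell's nut at raw (390,270) in the 1.5x picture, with a white line on the stud and no pin. I'll overlay a model to find the nut angle, since corners and slots are easy to confuse here.

```bash
cat >> h.py <<'E'
def load(n):
    w=np.load(n);ci={k:w[k] for k in('vfov','cx','cy','k1','rvec','tvec')}
    ci={k:(float(v) if v.ndim==0 else v) for k,v in ci.items()};return w['im'],w['d'],ci,w
def overlay(im,ci,c,lin,q,S=8,half=36):
    u0=w2p([[c[0],c[1],95]],ci)[0];M=np.float32([[S,0,-S*(u0[0]-half)],[0,S,-S*(u0[1]-half)]])
    o=cv2.warpAffine(im,M,(2*half*S,2*half*S),flags=cv2.INTER_CUBIC)
    def pl(P,col,cl=False):
        u=(w2p(np.array(P,float),ci)-u0+half)*S
        cv2.polylines(o,[np.int32(u)],cl,col,1,cv2.LINE_AA)
    t=np.radians(np.arange(0,361,5))
    pl(np.c_[c[0]+13*np.cos(t),c[1]+13*np.sin(t),0*t+106],(255,255,0))
    pl(np.c_[c[0]+23*np.cos(t),c[1]+23*np.sin(t),0*t+100],(0,255,0))
    d=np.array([np.cos(lin),np.sin(lin)]);pl([[*(c-11*d),106],[*(c+11*d),106]],(255,0,0))
    for z in(88,62):
        h=lin-q+np.radians(30+60*np.arange(6));pl(np.c_[c[0]+28.9*np.cos(h),c[1]+28.9*np.sin(h),0*h+z],(0,255,255),True)
    for k in range(6):
        a=lin-q+k*np.pi/3;e=np.array([np.cos(a),np.sin(a)]);n=np.array([-e[1],e[0]])
        for s in(-5.5,5.5): pl([[*(c+14*e+s*n),100],[*(c+22.3*e+s*n),100],[*(c+22.3*e+s*n),88]],(255,0,255))
    return o
E
python3 - <<'E'
from h import *
im,d,ci,w=load('w1.npz')
# white line at z=106
u=w2p([[501,9,106]],ci)[0].astype(int)
x0,y0=u-25;roi=im[y0:y0+50,x0:x0+50].astype(float).mean(2)
yy,xx=np.mgrid[y0:y0+50,x0:x0+50]
P=onz(np.c_[xx.ravel(),yy.ravel()],106,ci)[:,:2];g=roi.ravel()
m=np.hypot(*(P-[502,9]).T)<12; th=g[m].min()+.6*(g[m].max()-g[m].min())
L=P[m&(g>th)];c=L.mean(0);l=np.linalg.svd(L-c)[2][0];lin=np.arctan2(l[1],l[0]) ;lin=(lin+np.pi/2)%np.pi-np.pi/2
print(len(L),c,np.degrees(lin),(L-c)@l.__array__().T.min() if 0 else np.ptp((L-c)@l))
raw=overlay(im,ci,c,lin,0.58);n=overlay(im,ci,c,lin,0.58)
save('ov1.png',cv2.resize(np.hstack([overlay(im,ci,c,lin,q,8,25) for q in(.58,.35)]),(800,400)))
E
```

```text
89 [502.40570999   9.90529629] -8.668944680425865 22.439182507063464
```

View pics/ov1.png

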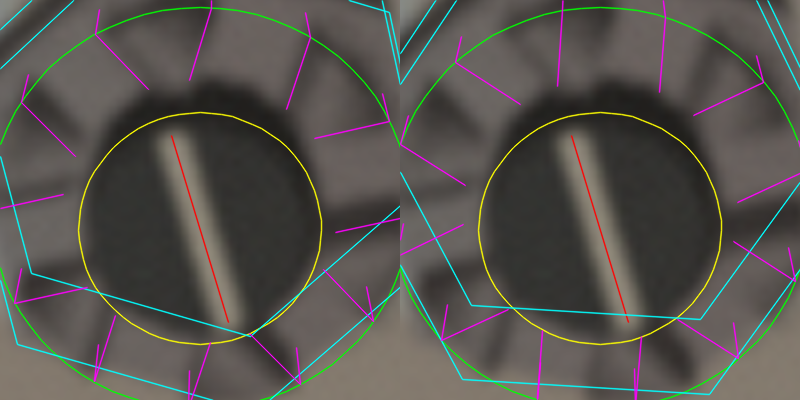

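```bash
python3 - <<'E'
from h import *
im,d,ci,w=load('w1.npz')
c=np.array([502.4,9.9]);lin=np.radians(-8.67)
e=cv2.convertScaleAbs(im,alpha=1.7,beta=-40)
O=overlay(e,ci,c,lin,.58,10,38);u0=w2p([[*c,95]],ci)[0]
M=np.float32([[10,0,-10*(u0[0]-38)],[0,10,-10*(u0[1]-38)]]);raw=cv2.warpAffine(e,M,(760,760),flags=cv2.INTER_CUBIC)
save('ov2.png',cv2.resize(np.hstack([raw,O]),(800,400),interpolation=cv2.INTER_AREA))
E
```

```text
(no output)
```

View pics/ov2.png

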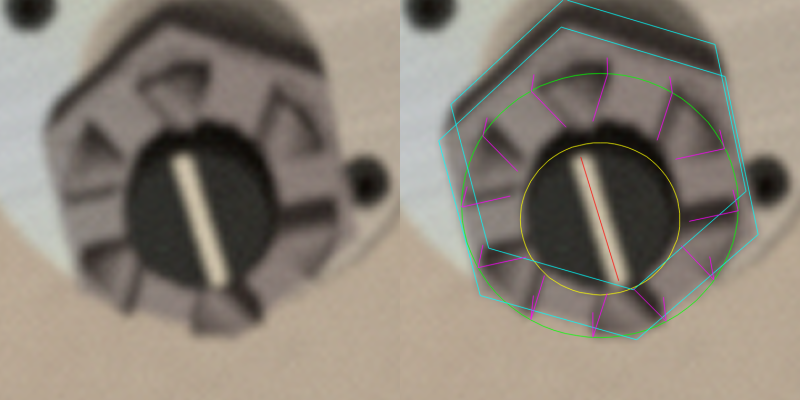

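The overlay with q≈0.58–0.60 fits. The hexagon edges and corners coincide, and the six wedge-shaped teeth lie between the modelled slots, over the hexagon corners. The line is at −8.7° and the flats are at about 17/77/137°. I'll grip at jaw angle ~77° and turn about +26° to 51.3°.

step_arm --plan "-0.07 0.08 4 -8 100;-0.07 0.08 8 -12 100;-0.07 0.08 12 -12 100;-0.07 0.08 15 -12 100;-0.07 0.08 17.7 -12 100;-0.07 0.08 17.7 -12 100;-0.07 0.08 17.7 -12 100"

```text
time_s: 2.8
eef_pos: [502.5, 9.7, 55.2]
ee_rot: [0.0, 0.112, 0.994, -0.0]
force: [-0.1, 0.4, 0.0]
grip_width: 1.004
```

step_arm --plan "0 0 0 0 55;0 0 0 0 55;0 0 0 0 50;0 0 0 0 50;0 0 0 0 45;0 0 0 0 45;0 0 0 0 40;0 0 0 0 40;0 0 0 0 40;0 0 0 0 40" --grip_force 80

```text
time_s: 3.8
eef_pos: [503.0, 9.4, 55.8]
ee_rot: [0.001, 0.113, 0.994, 0.0]
force: [-1.6, 2.9, 10.2]
grip_width: 0.575
```

```bash
python3 - <<'E'
from h import *
p,R,s=tool();print(p,np.degrees(np.arctan2(R[1,1],R[0,1])),s['grip_width'],s['force'],s['wrist_torque'],s['joints'])
ci=cams.camera_info('wrist');im,d=cams.capture('wrist');save('w2.png',im[:,:],1.2)
E
```

```text
[503.00149444   9.42044709  55.77890006] 77.02156071712497 0.575071463351185 [-1.63136862  2.89353496 10.20866474] [ 0.5796173   0.28732971 -0.09249001] [-2.14976386e-01  4.81570800e-01  1.76548762e+00  1.03664814e-03
  8.92499621e-01 -1.55990502e+00]
```

View pics/w2.png

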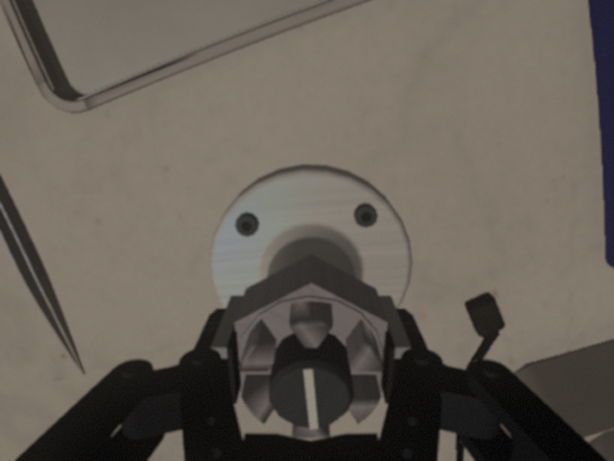

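The jaws sit flat on two opposite flats (opening 49 mm, jaw angle 77.0°), and the teeth show over the hexagon corners. Next is the +25.7° turn.

step_arm --plan "0 0 0 3 40;0 0 0 6 40;0 0 0 9 40;0 0 0 12 40;0 0 0 15 40;0 0 0 18 40;0 0 0 21 40;0 0 0 24 40;0 0 0 26 40;0 0 0 26 40"

```text
time_s: 4.85
eef_pos: [503.0, 9.4, 55.8]
ee_rot: [0.001, 0.334, 0.943, 0.0]
force: [-1.0, 3.5, 9.4]
grip_width: 0.573
```

```bash
python3 - <<'E'
from h import *
p,R,s=tool();print(p,np.degrees(np.arctan2(R[1,1],R[0,1])),s['grip_width'],s['force'],s['wrist_torque'])
ci=cams.camera_info('wrist');im,d=cams.capture('wrist');save('w3.png',im[180:384,150:370],2.5)
E
```

```text
[503.02838735   9.42918113  55.80484499] 50.97815519622442 0.5728315883510798 [-1.0392572   3.48612871  9.39538152] [ 0.52724226  0.35802202 -0.10042545]
```

View pics/w3.png

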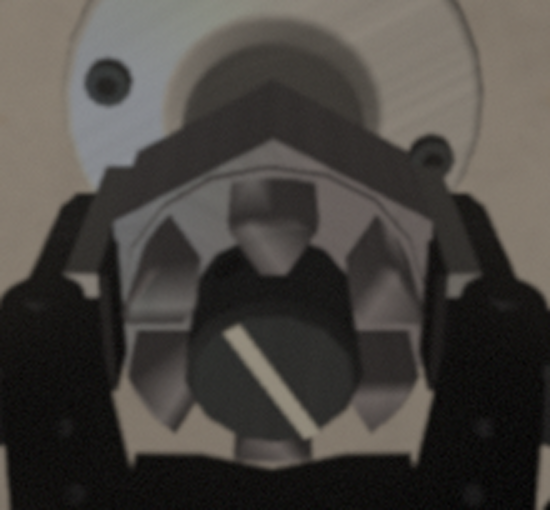

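The line now runs through the gaps between teeth at upper-left and lower-right, and the jaw angle is 51.0° against a target of 51.3°. I'll release and lift.

step_arm --plan "0 0 0 0 100;0 0 0 0 100;0 0 0 0 100;0 0 0 0 100;0 0 0 0 100;0 0 0 0 100"

```text
time_s: 5.5
eef_pos: [502.4, 9.0, 54.2]
ee_rot: [-0.0, 0.334, 0.943, -0.0]
force: [0.2, 0.7, 0.6]
grip_width: 1.002
```

step_arm --plan "0 0 -3 0 100;0 0 -7 0 100;0 0 -11 0 100;0 0 -15 0 100;0 0 -17.5 0 100;0 0 -17.5 0 100;0 0 -17.5 0 100"

```text
time_s: 6.2
eef_pos: [502.2, 9.1, 229.0]
ee_rot: [-0.0, 0.334, 0.943, -0.0]
force: [-0.8, -0.4, -1.4]
grip_width: 1.006
```

```bash
python3 - <<'E'
from h import *
p,R,s=tool();print(p,s['grip_width'],s['force'],s['time_s'])
ci=cams.camera_info('wrist');im,d=cams.capture('wrist')
e=cv2.convertScaleAbs(im,alpha=1.7,beta=-40);c=np.array([502.6,9.7]);lin=np.radians(-8.67)
O=overlay(e,ci,c,lin,1.047,10,38);u0=w2p([[*c,95]],ci)[0]
M=np.float32([[10,0,-10*(u0[0]-38)],[0,10,-10*(u0[1]-38)]]);raw=cv2.warpAffine(e,M,(760,760),flags=cv2.INTER_CUBIC)
save('ov3.png',cv2.resize(np.hstack([raw,O]),(800,400),interpolation=cv2.INTER_AREA))
E
```

```text
[502.22849988   9.08527345 228.98243166] 1.0058582716220912 [-0.80277198 -0.35215    -1.43222734] 6.2
```

View pics/ov3.png

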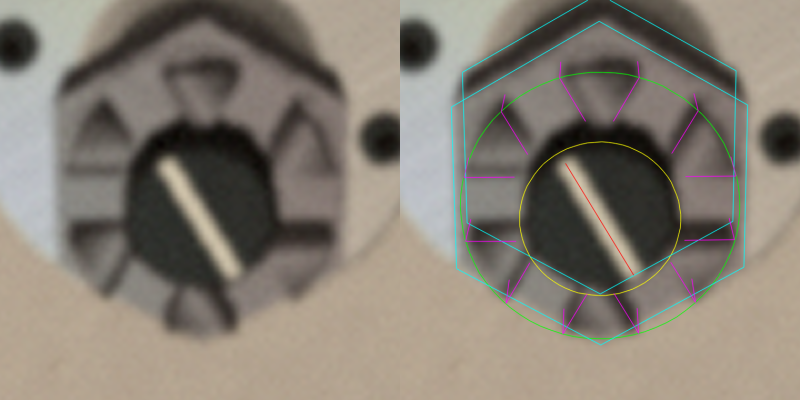

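The overlay at q = 1.047 matches the picture. The white line, from (165,160) to (235,275), points into the upper-left and lower-right slots, and the gripper is clear. I'm handing in the job.

```bash
python3 -c "
from h import *
print(workorder.finish_job())"
```

```text
the job is handed in; nothing more can be done
None
```

I tightened the castle nut on the white cell without a pin and handed the job in at about 6.3 s of the 38 s allowed; it gave no verdict. I gripped the nut across two flats and turned it clockwise about 26°, from roughly 0.6 rad to the first line-up. Then I released it and lifted clear. The arm never went near the pinned cell or the green look-alike.

- **Alignment:** before release the jaws stood at 51.0° against a target of 51.3°. After the lift, the 1.047 rad overlay matched the wrist picture, with the white line pointing into a pair of opposite slots.
- **Clear of the nut:** the gripper is fully open, the tool is at z = 229 mm, and the wrist force is near zero.
- **Disagreements:** my first quick reading took the dark teeth for slots. The model overlay and the fit of the jaws on the flats settled it. No check failed.

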